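# Seat a collimator tube in its V-clamp and tighten the wing screw

## Robot

A 6-joint arm with a two-finger parallel gripper is mounted at the origin on the work surface; the furniture and walls round the work are solid. World frame = base frame: x ahead of the robot, y to its left, z up, the work surface at z = 0. Lengths are in m, angles in rad, forces in N, time in s.
With the tool pointing down it reaches from about 0.3 to 0.775 m from the base axis. Payload 14.6 kg.
Tool frame: the origin (TCP) lies where the fingers leave the gripper's body, on its centre line; the fingertips stand 73 mm ahead of it and the grasp point (between the pads) lies env.tcp_to_grasp ahead of it (env.tcp_to_grasp is the distance from the TCP to the grasp point, in m); z points along the fingers, y is the line along which they close (so a half turn about z gives the same grasp; the last joint's range is limited). The gripper opens to 85 mm and grips with 20 to 120 N. Pads are 22 mm wide; open, the fingers measure 114 mm over their backs; the gripper's body (76 mm by 85 mm) begins 54 mm behind the grasp point. The pads swing forward as they close: fully open they stand 13 mm farther back than shut.
Start: joints at [1.211, 0.3, 1.521, -0, 1.321, -0.067], TCP at [0.159, 0.527, 0.304] pointing down, gripper open.
Joint ranges: [-3.03, 3.03], [-0.79, 2.21], [0.23, 2.52], [-1.04, 4.18], [0, 3.07], [-2.55, 2.55]. Speed limits (rad/s): [2.22, 2.22, 2.57, 3.14, 3.14, 3.14].

## Interface

Orientations are given as a unit quaternion [x, y, z, w].
In Python, from bench import env gives the robot as it stands.
- The arm moves only by the tool drive_tool, never from a script. Its argument "moves" is text: rows parted by semicolons, each of 5 numbers parted by spaces: the finger opening in mm, from 0 to 85.4, then the shift along the tool's x, y, z in mm, then the turn about the tool's z in rad. A call has 1 to 8 rows; each row shifts and turns the commanded pose from where the row before left it, along the tool's axes as they then stand; what a row does not reach is not made up. A row lasts 1/12 s, in which the tool goes at most 41.7 mm and 7.16 degrees, less where a joint would pass 70% of its speed; a pose out of reach is approached as far as the arm can. A call with a gripper value outside its range is refused whole. The fingers move at their own pace and stop on an object; the grip force is fixed at half the most. Time passes only in rows, so rows that do not move let the fingers close. It gives the time, the measured TCP pose, the force, the opening and the grip force at its end, in the units of the state.
- env.get_state(): the state, without advancing time (a new reading comes with each control period).
- env.capture(name): name is "scene" or "top" or "wrist"; returns a dict with "frame" (400x640x3 uint8, red, green, blue), "mtx" (3x3 intrinsics, pixels), "xyz" and "rotation" of the camera in the world. Camera axes: x right, y down, z forward; pixel columns grow to the right and rows downward; lengths in m; the calibration is good to about 2 mm. The wrist camera is an equidistant fisheye: a pixel r from the principal point sees the ray r / f radians off the axis. A picture is of the moment at which its call begins. There is no depth.
- env.close_job(): hands the job in; it is judged then, once.
The state is a dict: "time": time; "joint_pos": joint angles; "qvel": joint speeds; "joint_efforts": joint torques, N m; "eef_pos": TCP position; "orientation": TCP orientation; "contact_force": force on the tool from outside, world axes, zero at the start; "moment": the same for the moment, N m; "grip_width": finger opening in m; "finger_force": force on a finger pad.
Only numpy, scipy, OpenCV 4.12 (cv2) and the standard library are available. Lean on these libraries where they do the work, as an engineer would, in place of code of your own. Each camera call takes 0.05 s, during which the arm holds its last target. There are 200 camera calls.

## Task

Seat and clamp the collimator tube: with the fingertips, push the tube along the V-groove from its free end until its front end is fully home against the stop plate. Then turn the wing screw on the yoke clockwise (seen from above), stroke by stroke on its wings, until the pad under it holds the tube firmly. The tube is only pushed, never lifted out of the groove; leave the other things on the table where they are.

Things in the scene. Friction and masses are not known exactly. Their poses are not given: they have to be found in the camera images.
- v_clamp: Black V-clamp fixed to the table; position and yaw vary. Base plate 244 x 60 x 14 mm, x = -67 to +177 mm. Origin on the table below the wing screw's axis; x along the groove towards the stop plate, z up. Two 90 degree V saddles, 57 mm wide, tops at z = 41 mm. Yoke: 8 mm pillars at y = +-23.5 mm, cross-bar 24 x 64 x 12 mm (x, y, z), its top at z = 98 mm
- tube: Loose cream collimator tube with black bands and ends, about 0.34 kg, 261 mm long, 34.8 mm diameter, lying in the groove, axis 46 mm above the table. Origin under the middle of its length, 17.4 mm below the axis; x along the tube towards the stop. It starts 12 to 36 mm short of the stop; home, its origin is at x = +27.5 mm in the V-clamp's frame
- tube_back (a point): Centre of the flat back end of the tube (far from the stop), on its axis, 46 mm above the table; push here. This end overhangs the base plate by 35 to 75 mm. Sliding the tube along the groove takes about 2 to 6 N
- stop_face (a point): Point on the stop plate's face towards the tube, on the tube's axis, x = +158 mm in the V-clamp's frame. The plate is 52 mm wide, its top 66 mm above the table, with a round 22 mm light aperture
- wing_screw (a joint): Turn of the wing screw in rad, growing clockwise seen from above (tightening). Wings and pad sink 8 mm per turn (1.27 mm per rad). Starts between 0 and 2.5; the pad meets the tube at about 7.1; the thread ends at 9. Turning takes about 0.05 Nm (2 to 3 N on a wing) and it stays where it is left; once the pad bears, about 4 N on a wing presses it with 20 N
- screw_head (a point): Top centre of the steel screw's 17 mm hub, on its vertical axis; 127.5 mm above the table at joint value 0, sinking with the screw. x points along the wings and turns with them: two upright wings, 180 degrees apart, 5 mm thick, reaching 28.5 mm from the axis, from 15 mm below the point at the hub (8 mm below, 22 mm out) to 9 mm above it. Free space all round above the cross-bar
- clamp_pad: Round rubber-faced pad on the lower end of the screw, 20 mm diameter; origin at the centre of its underside. It slides down with the screw but does not turn. The top of the tube is 63.4 mm above the table
- mirror_mount: bystander: black mirror mount standing on its edge, 36 x 46 x 52 mm, origin under its middle
- ipa_bottle: bystander: small brown bottle with white cap, 22 mm diameter, 44 mm tall, origin under its middle
- post_holder: bystander: black round post holder, 24 mm diameter, 50 mm tall, with a side screw; origin under its middle
- lens_cube: bystander: black cube lens mount, 29 mm, origin under its middle

How it is judged:
By the outcome, as a careful person would: the job done as asked, in the order asked, and still so for the second after the job is handed in, with the robot touching nothing.
It also fails if it takes over 58 s, if anything falls off the work surface, if the arm or the gripper's body presses on something with over 40 N, if the wrist force passes 120 N, or if a joint passes its speed limit or range.

## Working session

There is one attempt and no reset: what is moved stays moved. The work goes in short steps, Python scripts to look and compute and a tool call to move; the robot and the scene stay as the last step left them, time stands still between calls to the robot, and variables do not carry over. Pictures are saved under pics/ and viewed, at most 10 in all, crops included, and the job is handed in when it is done.

Besides the shell and the picture viewer there is one more tool, called after ">>>" by a JSON object that holds its "fn" and its "kwargs", one argument or row to a line. drive_tool: Moves the arm, as the interface text tells. Its arguments: {"type":"object","properties":{"moves":{"type":"string"}},"required":["moves"]}

```bash
mkdir -p pics; ls
cat > h.py <<'E'
import numpy as np, cv2
from bench import env
from scipy.spatial.transform import Rotation as R
def cap(n,f):
    c=env.capture(n); cv2.imwrite('pics/'+f+'.png',c['frame'][:,:,::-1]); 
    np.savez('pics/'+f+'.npz',**{k:np.array(v) for k,v in c.items()}); return c
def ray(c,u,v,fish=False):
    K=np.array(c['mtx']); a=(u-K[0,2])/K[0,0]; b=(v-K[1,2])/K[1,1]
    if fish:
        r=np.hypot(a,b); d=np.array([a/r*np.sin(r),b/r*np.sin(r),np.cos(r)]) if r>0 else np.array([0,0,1.])
    else: d=np.array([a,b,1.])
    rot=np.array(c['rotation']); 
    if rot.shape!=(3,3): rot=R.from_quat(rot).as_matrix()
    return np.array(c['xyz']),rot@d
def onz(c,u,v,z,fish=False):
    o,d=ray(c,u,v,fish); return o+d*(z-o[2])/d[2]
E
python3 - <<'E'
from h import *
for n in ['top','scene']:
    c=cap(n,n+'0'); print(n,c['mtx'],c['xyz'],c['rotation'])
s=env.get_state(); print(s,env.tcp_to_grasp)
E
```

```text
pics
top [[440.44003434   0.         318.88510763]
 [  0.         440.44003434 193.74521008]
 [  0.           0.           1.        ]] [0.32655032 0.12373643 1.35782826] [-0.69695294  0.71432627 -0.04348476  0.04586571]
scene [[505.42548782   0.         318.75506184]
 [  0.         505.42548782 203.04285831]
 [  0.           0.           1.        ]] [-0.22195628  0.75873613  0.80241748] [-0.36604301  0.81701416 -0.40804152  0.17889238]
{'time': 0.1, 'joint_pos': array([ 1.21141918e+00,  3.00400630e-01,  1.52150614e+00, -1.95741151e-05,
        1.32066498e+00, -6.66091410e-02]), 'qvel': array([-0.00110773, -0.00115775, -0.00090675, -0.00158953,  0.00049957,
        0.000104  ]), 'joint_efforts': array([ 1.72464217e-03, -5.44376886e+01, -3.62375093e+01, -1.02744452e-04,
        3.02152832e-03, -8.37173701e-06]), 'eef_pos': array([0.15869861, 0.52647616, 0.30339163]), 'orientation': array([ 1.45859349e-01,  9.89305216e-01, -4.80492859e-04, -9.42174035e-05]), 'contact_force': array([ 0.39953725, -1.61063448, -0.46291679]), 'moment': array([0.01288721, 0.03454573, 0.03516816]), 'finger_force': 0.0, 'grip_width': 0.0857932347576118} 0.0539
```

View pics/top0.png

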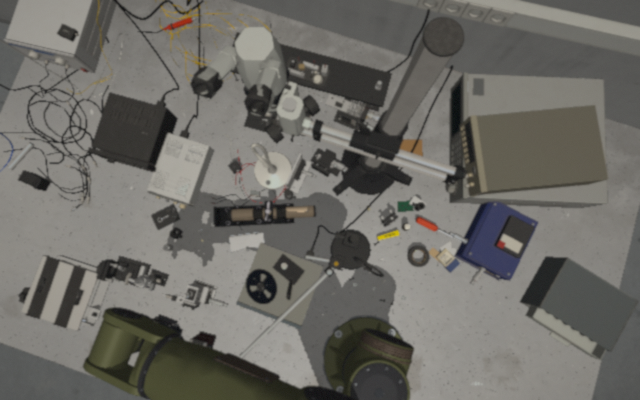

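View pics/scene0.png

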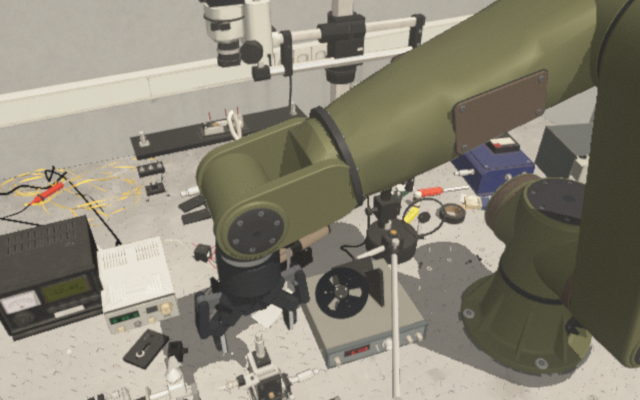

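Top view: V-clamp from about (214,215) to (288,213). The tube's free end is at right, near (316,211).

Run:
```python
from h import *
c=dict(np.load('pics/top0.npz'))
f=c['frame'][188:240,200:330,::-1]; cv2.imwrite('pics/crop0.png',cv2.resize(f,None,fx=6,fy=6,interpolation=cv2.INTER_CUBIC))
for u,v,z in [(316,211,.046),(214,215,.05),(268,210,.12),(379,380,0)]: print(u,v,onz(c,u,v,z).round(3))
```

```text
316 211 [0.442 0.136 0.046]
214 215 [0.437 0.44  0.05 ]
268 210 [0.441 0.271 0.12 ]
379 380 [-0.058 -0.037  0.   ]
```

View pics/crop0.png

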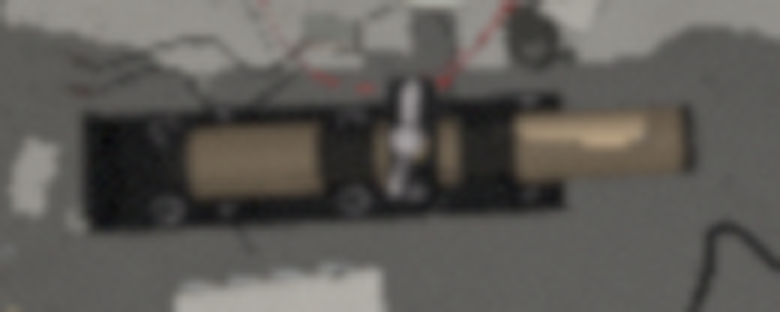

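Crop: the tube's back end is at px (315,210.8), the screw at (267.8,211.3), and the base plate's ends are near (214.2,216.7) and (293.7,213.3). The wings lie across the groove. I'll fit the axis and also check how high the rod/stand near (340,260) stands.

Run:
```python
from h import *
c=dict(np.load('pics/top0.npz')); s=dict(np.load('pics/scene0.npz'))
P=lambda u,v,z:onz(c,u,v,z)
bl,br=P(214.2,216.7,.014),P(293.7,213.3,.014); tb=P(315,210.8,.046); sc=P(267.8,211.3,.127)
d=(bl-br);print('base',bl,br,np.linalg.norm(d),'yaw',np.degrees(np.arctan2(d[1],d[0])))
u=d/np.linalg.norm(d); o=bl-u*.177; print('origin',o,'screw',sc,'tb',tb,'tb along',(tb-o)[:2]@u[:2],'lat',np.cross(u[:2],(tb-o)[:2]))
def tri(a,b):
    o1,d1=ray(c,*a);o2,d2=ray(s,*b);A=np.stack([d1,-d2],1);t=np.linalg.lstsq(A,o2-o1,rcond=None)[0]
    p,q=o1+t[0]*d1,o2+t[1]*d2; print((p+q)/2,np.linalg.norm(p-q))
tri((335,265),(393,238)); 
# rod far end: intersect top ray with scene plane: take scene (397,398) and search row on top line
for uu in (300,270,245):
    vv=265+(335-uu)*90/95
    for r in (300,350,398): print(uu,r,end=' ');tri((uu,vv),(395,r))
```

```text
base [0.43464649 0.44804389 0.014     ] [0.43905972 0.20467658 0.014     ] 0.2434073223248908 yaw 91.038891379503
origin [0.43785569 0.27107299 0.014     ] screw [0.43701599 0.27040889 0.127     ] tb [0.44229416 0.13898039 0.046     ] tb along -0.13215136278858455 lat -0.0020427565878410126
[0.28211828 0.08490038 0.08503767] 0.0005123731144866103
300 300 [0.18546244 0.18687182 0.04427362] 0.005941305255003816
300 350 [ 0.16821845  0.19159451 -0.09311095] 0.01279005399203351
300 398 [ 0.14923371  0.19683431 -0.24399629] 0.020320706602450594
270 300 [0.12678533 0.26481331 0.14985387] 2.7492351797090547e-05
270 350 [0.10694791 0.27572681 0.04256764] 0.005253474539225015
270 398 [ 0.08576672  0.28739684 -0.0718309 ] 0.010888941218515346
245 300 [0.08519488 0.32006166 0.22472406] 0.004257958533829979
245 350 [0.06456847 0.33392508 0.13647379] 4.119317877129124e-05
245 398 [0.04300109 0.34843068 0.04428364] 0.00453480469334398<stdin>:6: DeprecationWarning: Arrays of 2-dimensional vectors are deprecated. Use arrays of 3-dimensional vectors instead. (deprecated in NumPy 2.0)
```

Run:
```python
from h import *
c=dict(np.load('pics/top0.npz')); s=dict(np.load('pics/scene0.npz'))
def tri(n,a,b):
    o1,d1=ray(c,*a);o2,d2=ray(s,*b);A=np.stack([d1,-d2],1);t=np.linalg.lstsq(A,o2-o1,rcond=None)[0]
    p,q=o1+t[0]*d1,o2+t[1]*d2; print(n,((p+q)/2).round(3),np.linalg.norm(p-q).round(3))
tri('boomL',(305,127),(285,58));tri('boomL2',(305,127),(265,73))
tri('boomR',(455,173),(418,30));tri('scope',(288,120),(228,50));tri('scope2',(258,100),(228,55));tri('knob',(258,103),(262,55))
tri('lamp',(270,168),(235,122)); tri('ring',(262,155),(235,122))
def proj(P):
    rot=R.from_quat(s['rotation']).as_matrix(); q=rot.T@(np.array(P)-s['xyz']); k=s['mtx'];return (k@q/q[2])[:2].round(0)
print('boom hyp by z:')
for px in [(330,135),(430,168)]:
    for z in (.1,.2,.3,.4,.5): p=onz(c,*px,z); print(px,p.round(3),proj(p))
cv2.imwrite('pics/mid.png',cv2.resize(np.hstack([c['frame'][10:210,190:480,::-1]]),None,fx=2.7,fy=2.7,interpolation=cv2.INTER_CUBIC))
```

```text
boomL [0.585 0.142 0.415] 0.028
boomL2 [0.609 0.157 0.375] 0.008
boomR [ 0.479 -0.169  0.429] 0.008
scope [0.624 0.208 0.429] 0.05
scope2 [0.644 0.242 0.43 ] 0.029
knob [0.609 0.218 0.445] 0.089
lamp [0.54  0.261 0.32 ] 0.05
ring [0.562 0.267 0.315] 0.016
boom hyp by z:
(330, 135) [0.659 0.089 0.1  ] [282. 162.]
(330, 135) [0.633 0.092 0.2  ] [286. 132.]
(330, 135) [0.606 0.095 0.3  ] [291.  98.]
(330, 135) [0.58  0.097 0.4  ] [297.  59.]
(330, 135) [0.553 0.1   0.5  ] [304.  14.]
(430, 168) [ 0.554 -0.198  0.1  ] [387. 141.]
(430, 168) [ 0.536 -0.172  0.2  ] [389. 113.]
(430, 168) [ 0.518 -0.146  0.3  ] [392.  81.]
(430, 168) [ 0.499 -0.121  0.4  ] [394.  45.]
(430, 168) [ 0.481 -0.095  0.5  ] [397.   3.]
```

View pics/mid.png

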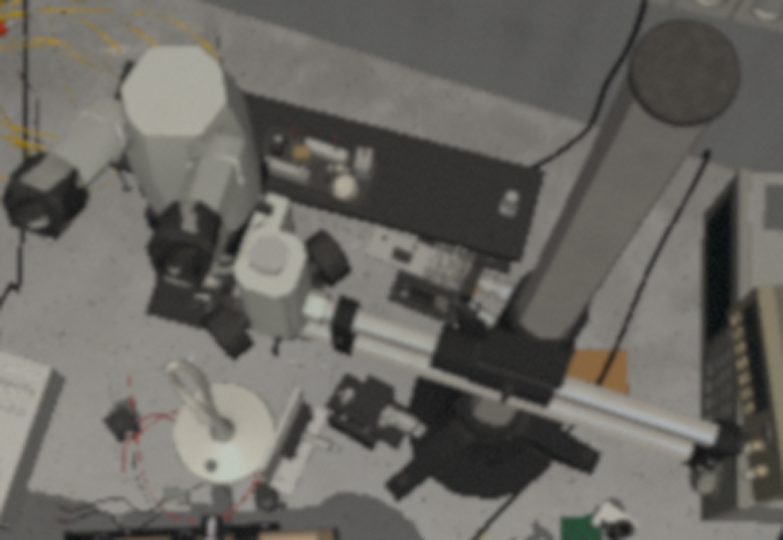

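The boom is at z≈0.4 and x≥0.5, and the rod is below 0.15, so TCP z≈0.30 is clear. The tube's back end is about 29 mm short. I'm moving behind it with the fingers closed.

>>> {"fn": "drive_tool", "kwargs": {
  "moves": "0 0 0 0 -0.106; 0 0 0 0 -0.106; 0 0 0 0 -0.106; 0 -19.5 -31.3 0 0; 0 -19.5 -31.3 0 0; 0 -19.5 -31.3 0 0; 0 -19.5 -31.3 0 0; 0 -19.5 -31.3 0 0"
}}

```text
time: 0.77
eef_pos: [0.2606, 0.371, 0.3036]
orientation: [-0.013, 1.0, -0.0, -0.0]
contact_force: [0.8, 0.4, 0.3]
grip_width: 0.0003
finger_force: 0.0
```

>>> {"fn": "drive_tool", "kwargs": {
  "moves": "0 -19.5 -31.3 0 0; 0 -19.5 -31.3 0 0; 0 -19.5 -31.3 0 0; 0 -19.5 -31.3 0 0; 0 -19.5 -31.3 0 0; 0 -19.5 -31.3 0 0; 0 -19.5 -31.3 0 0; 0 0 0 0 0"
}}

```text
time: 1.43
eef_pos: [0.4043, 0.1529, 0.3037]
orientation: [-0.01, 1.0, -0.0, 0.0]
contact_force: [-0.4, 1.3, 0.4]
grip_width: -0.0003
finger_force: 0.0
```

Run:
```python
from h import *
s=env.get_state(); print(s['eef_pos'],R.from_quat(s['orientation']).as_matrix().round(3),s['joint_pos'].round(2),s['contact_force'])
c=cap('top','top1'); f=c['frame'][188:240,200:330,::-1]
w=cap('wrist','w1'); print(w['mtx'],w['xyz'],w['rotation'])
```

```text
[0.40432971 0.15292367 0.30369439] [[-1.    -0.021  0.   ]
 [-0.021  1.    -0.001]
 [-0.    -0.001 -1.   ]] [ 0.28  0.03  1.83 -0.    1.28 -1.31] [-0.42960236  1.29207818  0.36648162]
[[309.70691629   0.         318.21699549]
 [  0.         309.70691629 203.44708922]
 [  0.           0.           1.        ]] [0.33326927 0.15367535 0.37476091] [0.6932634  0.70709755 0.09956387 0.09739582]
```

View pics/w1.png

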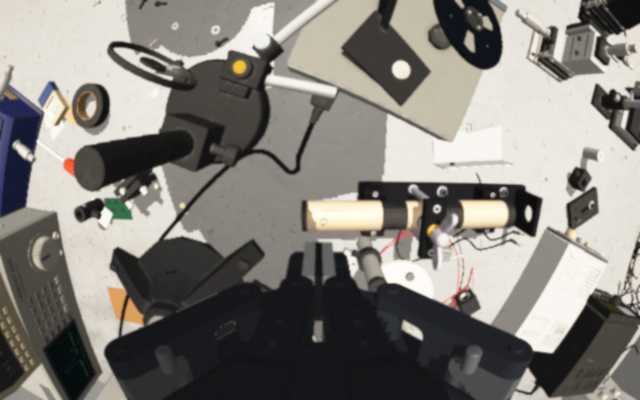

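Wrist view: the tube's back end is at about (304,216), the screw head at about (445,237) and the stop plate at about (530,212). I'll cast rays as a cross-check.

Run:
```python
from h import *
c=dict(np.load('pics/w1.npz'))
for n,u,v,z in [('tb top',304,202,.046),('tb bot',304,231,.046),('tb',303.5,216,.046),('screwhead',443,229,.127),('base corner near',360,183,.014),('base far corner',360,245,.014)]: print(n,onz(c,u,v,z,True).round(4))
```

```text
tb top [0.4262 0.1399 0.046 ]
tb bot [0.4605 0.1401 0.046 ]
tb [0.4425 0.1395 0.046 ]
screwhead [0.4262 0.2686 0.127 ]
base corner near [0.4103 0.2054 0.014 ]
base far corner [0.4909 0.2103 0.014 ]
```

>>> {"fn": "drive_tool", "kwargs": {
  "moves": "0 -19 -27 0 0; 0 -19 -27 0 0; 0 0 0 38 0; 0 0 0 38 0; 0 0 0 38 0; 0 0 0 38 0; 0 0 0 38 0; 0 0 0 5 0"
}}

```text
time: 2.2
eef_pos: [0.4385, 0.1047, 0.1038]
orientation: [-0.013, 1.0, -0.001, -0.004]
contact_force: [0.3, 0.4, -0.4]
grip_width: 0.0002
finger_force: 0.0
```

>>> {"fn": "drive_tool", "kwargs": {
  "moves": "0 0 0 0 0; 0 0 5 0 0; 0 0 5 0 0; 0 0 5 0 0; 0 0 0 0 0; 0 0 0 0 0"
}}

```text
time: 2.7
eef_pos: [0.4414, 0.1194, 0.1098]
orientation: [-0.013, 1.0, 0.0, 0.001]
contact_force: [-0.0, 0.2, -0.1]
grip_width: 0.0001
finger_force: 0.0
```

>>> {"fn": "drive_tool", "kwargs": {
  "moves": "0 0 4 0 0; 0 0 4 0 0; 0 0 4 0 0; 0 0 4 0 0; 0 0 4 0 0; 0 0 3 0 0; 0 0 0 0 0"
}}

```text
time: 3.28
eef_pos: [0.4407, 0.1421, 0.1092]
orientation: [-0.013, 1.0, -0.0, 0.0]
contact_force: [-0.7, -2.0, 1.9]
grip_width: 0.0003
finger_force: 1.3
```

Contact, with about 2–3 N of sliding force. I'll carry on until the force rises.

>>> {"fn": "drive_tool", "kwargs": {
  "moves": "0 0 2 0 0; 0 0 2 0 0; 0 0 2 0 0; 0 0 2 0 0; 0 0 0 0 0"
}}

```text
time: 3.7
eef_pos: [0.4405, 0.1499, 0.1092]
orientation: [-0.013, 1.0, -0.0, 0.0]
contact_force: [0.1, -5.0, 3.7]
grip_width: 0.0002
finger_force: 2.5
```

>>> {"fn": "drive_tool", "kwargs": {
  "moves": "0 0 1.5 0 0; 0 0 1.5 0 0; 0 0 0 0 0; 0 0 0 0 0"
}}

```text
time: 4.03
eef_pos: [0.4405, 0.1528, 0.1092]
orientation: [-0.012, 1.0, -0.0, 0.0]
contact_force: [0.2, -5.8, 4.5]
grip_width: -0.0003
finger_force: 2.9
```

>>> {"fn": "drive_tool", "kwargs": {
  "moves": "0 0 1 0 0; 0 0 1 0 0; 0 0 0 0 0; 0 0 0 0 0"
}}

```text
time: 4.37
eef_pos: [0.4404, 0.1545, 0.1092]
orientation: [-0.012, 1.0, -0.0, 0.0]
contact_force: [0.1, -9.2, 4.8]
grip_width: -0.0002
finger_force: 4.8
```

>>> {"fn": "drive_tool", "kwargs": {
  "moves": "0 0 1 0 0; 0 0 1 0 0; 0 0 0 0 0; 0 0 0 0 0"
}}

```text
time: 4.7
eef_pos: [0.4405, 0.155, 0.1092]
orientation: [-0.012, 1.0, -0.002, -0.0]
contact_force: [1.0, -29.0, 10.1]
grip_width: -0.0003
finger_force: 14.9
```

The force rose sharply to 29 N at the expected position, so the tube is home. Backing off, then rising and moving to look from above the screw.

>>> {"fn": "drive_tool", "kwargs": {
  "moves": "0 0 -2 0 0; 0 0 -8 0 0; 0 0 -25 0 0; 0 0 0 -38 0; 0 0 0 -38 0; 0 0 0 -38 0; 80 0 0 -30 0; 80 0 0 0 0"
}}

```text
time: 5.37
eef_pos: [0.4424, 0.1221, 0.2586]
orientation: [-0.013, 1.0, 0.001, 0.004]
contact_force: [1.1, -0.1, 1.9]
grip_width: 0.0233
finger_force: 0.0
```

>>> {"fn": "drive_tool", "kwargs": {
  "moves": "85 40 20 0 0; 85 0 30 0 0; 85 0 30 0 0; 85 0 30 0 0; 85 0 0 0 0; 85 0 0 0 0"
}}

```text
time: 5.87
eef_pos: [0.4006, 0.2304, 0.2522]
orientation: [-0.014, 1.0, -0.0, -0.0]
contact_force: [0.0, -1.0, -0.3]
grip_width: 0.0848
finger_force: 0.0
```

Run:
```python
from h import *
s=env.get_state(); print(s['eef_pos'],s['joint_pos'].round(2))
w=cap('wrist','w2'); c=cap('top','top2')
a=w['frame'][120:270,230:480,::-1]; b=c['frame'][188:240,200:330,::-1]
cv2.imwrite('pics/v2.png',cv2.resize(a,None,fx=3.2,fy=3.2,interpolation=cv2.INTER_CUBIC))
```

```text
[0.40063558 0.2304231  0.25222082] [ 0.44  0.16  1.82  0.    1.16 -1.16]
```

View pics/v2.png

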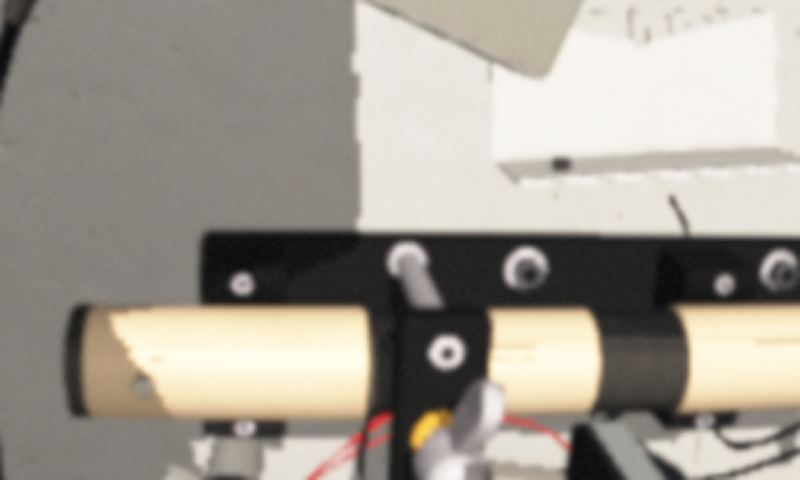

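Crop: the tube's back end is at full px (252.5,232.5). The screw head shows partly at the bottom, near (370,262), with the near wing's tip at (383,240). I need a lower crop.

Run:
```python
from h import *
w=dict(np.load('pics/w2.npz'))
print('tb',onz(w,252.5,232.5,.046,True))
cv2.imwrite('pics/v3.png',cv2.resize(w['frame'][215:315,320:440,::-1],None,fx=5,fy=5,interpolation=cv2.INTER_CUBIC))
```

```text
tb [0.44137789 0.16773734 0.046     ]
```

View pics/v3.png

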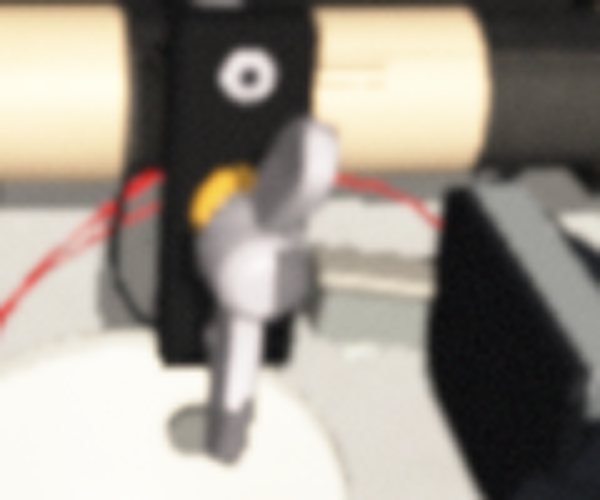

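Crop: the hub top is at full px (373,268.6), the near wing's tip at about (384,242) and the far wing's tip at about (367,296).

Run:
```python
from h import *
w=dict(np.load('pics/w2.npz'))
for j in (0,1,2):
    z=.1275-.00127*j
    h=onz(w,373,268.6,z,True);a=onz(w,384,242,z+.007,True);b=onz(w,367,296,z+.005,True)
    e=(a-b)[:2];print(j,h.round(4),a.round(4),b.round(4),((a+b)/2).round(4),np.linalg.norm(e),np.degrees(np.arctan2(*(-e)[::-1])))
```

```text
0 [0.4346 0.2711 0.1275] [0.4106 0.2752 0.1345] [0.4549 0.2679 0.1325] [0.4328 0.2716 0.1335] 0.04490692901269673 -9.394189474492944
1 [0.4352 0.2714 0.1262] [0.4112 0.2756 0.1332] [0.4558 0.2682 0.1312] [0.4335 0.2719 0.1322] 0.04520064145958982 -9.399443697716135
2 [0.4359 0.2716 0.125 ] [0.4117 0.2759 0.132 ] [0.4566 0.2684 0.13  ] [0.4341 0.2722 0.131 ] 0.045494354281691025 -9.404630078158602
```

The tube's back end is now at y=0.168, a 28.3 mm shift, which matches home. The screw is at about (0.4375, 0.271) with the wings at −9.4°. I'll straddle the hub with the fingers about 24 mm apart and turn, so the pad edges press both wings as a couple.

>>> {"fn": "drive_tool", "kwargs": {
  "moves": "24 -19 19.8 0 0; 24 -19 19.8 0 0; 24 0 0 0 0.095; 24 0 0 0 0.095; 24 0 0 0 0; 24 0 0 0 0"
}}

```text
time: 6.47
eef_pos: [0.4382, 0.2693, 0.2527]
orientation: [0.081, 0.997, -0.0, -0.0]
contact_force: [0.2, 0.1, 0.3]
grip_width: 0.024
finger_force: 0.0
```

>>> {"fn": "drive_tool", "kwargs": {
  "moves": "24 0 1.5 25 0; 24 0 0 20 0; 24 0 0 10 0; 24 0 0 8 0; 24 0 0 0 0"
}}

```text
time: 6.88
eef_pos: [0.4381, 0.2712, 0.1889]
orientation: [0.082, 0.997, -0.0, -0.001]
contact_force: [0.1, 0.7, 0.2]
grip_width: 0.0239
finger_force: 0.0
```

Run:
```python
from h import *
s=env.get_state(); print(s['eef_pos'],s['joint_pos'].round(2),s['contact_force'])
w=cap('wrist','w4')
cv2.imwrite('pics/v4.png',cv2.resize(w['frame'][190:340,230:410,::-1],None,fx=4,fy=4,interpolation=cv2.INTER_CUBIC))
```

```text
[0.43808553 0.27122033 0.18893282] [ 0.48  0.35  1.74 -0.    1.05 -0.92] [0.06290092 0.74447745 0.20233461]
```

View pics/v4.png

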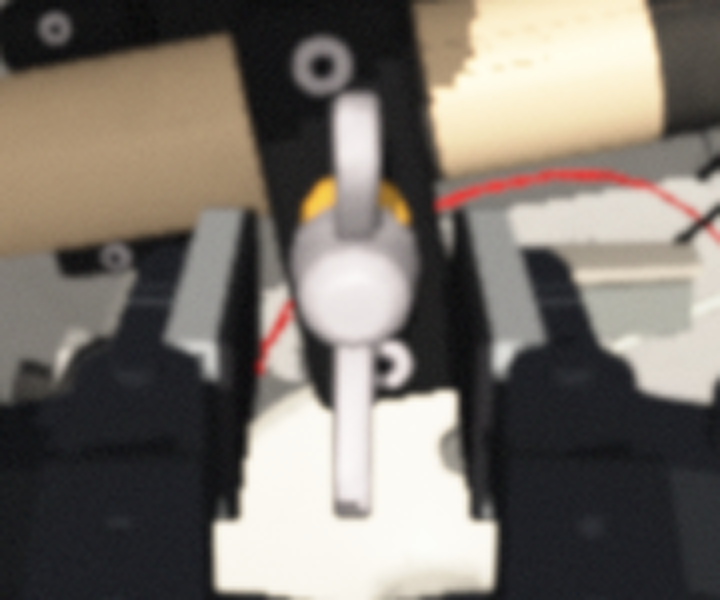

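The wings lie centred between the fingers and aligned with the tool: hub at about (355,295) in the crop, finger faces at 255 and 455. Starting the first stroke.

>>> {"fn": "drive_tool", "kwargs": {
  "moves": "24 0 0 0 0.12; 24 0 0 0 0.12; 24 0 0 0 0.12; 24 0 0 0 0.12; 24 0 0 0 0.12; 24 0 0 0 0.12; 24 0 0 0 0.12; 24 0 0 0 0.12"
}}

```text
time: 7.6
eef_pos: [0.4387, 0.2714, 0.191]
orientation: [0.535, 0.845, 0.0, 0.001]
contact_force: [0.9, -3.5, -2.1]
grip_width: 0.0238
finger_force: 1.6
```

Run:
```python
from h import *
s=env.get_state(); print(s['eef_pos'],s['joint_pos'].round(2),s['contact_force'],s['moment'])
w=cap('wrist','w5')
cv2.imwrite('pics/v5.png',cv2.resize(w['frame'][190:340,230:410,::-1],None,fx=4,fy=4,interpolation=cv2.INTER_CUBIC))
```

```text
[0.43866207 0.27140808 0.19104051] [ 0.48  0.35  1.74 -0.    1.05  0.04] [ 0.92169922 -3.51916535 -2.06351577] [-0.6302695  -0.09729901  0.03022771]
```

View pics/v5.png

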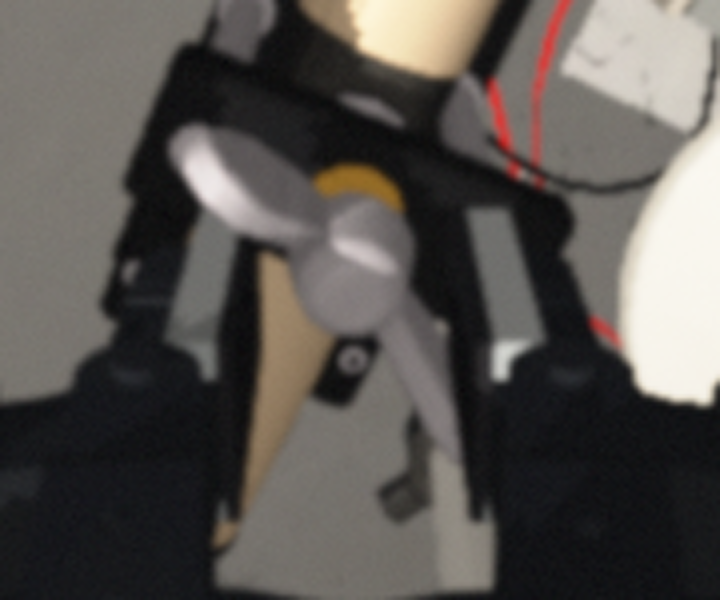

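The fingers bear on both wings; the wing line is now about 45° off the tool, so it is turning. Continuing.

>>> {"fn": "drive_tool", "kwargs": {
  "moves": "24 0 0 0.3 0.12; 24 0 0 0.3 0.12; 24 0 0 0.3 0.12; 24 0 0 0.3 0.12; 24 0 0 0.2 0.12; 24 0 0 0.2 0.12; 24 0 0 0.2 0.12; 24 0 0 0.2 0.12"
}}

```text
time: 8.32
eef_pos: [0.4385, 0.2716, 0.1889]
orientation: [0.864, 0.503, 0.0, 0.0]
contact_force: [-0.6, -1.7, 1.1]
grip_width: 0.0241
finger_force: 1.5
```

>>> {"fn": "drive_tool", "kwargs": {
  "moves": "24 0 0 0.2 0.12; 24 0 0 0.2 0.12; 24 0 0 0.2 0.12; 24 0 0 0.2 0.12; 24 0 0 0.2 0.12; 24 0 0 0.2 0.12; 24 0 0 0.2 0.12; 24 0 0 0.2 0.12"
}}

```text
time: 8.98
eef_pos: [0.4386, 0.2717, 0.1875]
orientation: [0.999, 0.047, 0.001, -0.0]
contact_force: [-1.0, -1.8, 2.0]
grip_width: 0.024
finger_force: 1.7
```

>>> {"fn": "drive_tool", "kwargs": {
  "moves": "24 0 0 0 0.12; 24 0 0 0 0.12; 24 0 0 0 0.12; 24 0 0 0 0.1; 24 0 0 0 0"
}}

```text
time: 9.4
eef_pos: [0.4386, 0.2716, 0.1872]
orientation: [0.983, -0.181, 0.001, -0.0]
contact_force: [1.2, -2.2, -0.9]
grip_width: 0.0242
finger_force: 1.0
```

Run:
```python
from h import *
s=env.get_state(); print(s['eef_pos'],s['joint_pos'].round(3),s['contact_force'],s['moment'])
```

```text
[0.43860735 0.27159685 0.18717501] [ 0.484  0.355  1.74  -0.     1.045  2.419] [ 1.18862821 -2.24502532 -0.91422484] [-0.30819804 -0.08423924  0.04172069]
```

>>> {"fn": "drive_tool", "kwargs": {
  "moves": "24 0 0 0 -0.12; 24 0 0 0 -0.12; 24 0 0 0 -0.12; 24 0 0 -15 0; 24 0 0 -15 0; 24 0 0 0 -0.12; 24 0 0 0 -0.12; 24 0 0 0 -0.12"
}}

```text
time: 10.07
eef_pos: [0.4385, 0.2719, 0.2174]
orientation: [0.983, 0.184, 0.001, -0.0]
contact_force: [0.1, 0.6, 0.1]
grip_width: 0.0244
finger_force: 0.0
```

>>> {"fn": "drive_tool", "kwargs": {
  "moves": "24 0 0 0 -0.12; 24 0 0 0 -0.12; 24 0 0 0 -0.12; 24 0 0 0 -0.12; 24 0 0 0 -0.12; 24 0 0 0 -0.12; 24 0 0 0 -0.12; 24 0 0 0 -0.12"
}}

```text
time: 10.73
eef_pos: [0.4384, 0.2718, 0.2171]
orientation: [0.787, 0.617, 0.001, -0.0]
contact_force: [-0.7, -0.2, -0.3]
grip_width: 0.0242
finger_force: 0.0
```

>>> {"fn": "drive_tool", "kwargs": {
  "moves": "24 0 0 0 -0.12; 24 0 0 0 -0.12; 24 0 0 0 -0.12; 24 0 0 0 -0.12; 24 0 0 0 -0.12; 24 0 0 0 -0.12; 24 0 0 0 -0.12; 24 0 0 0 -0.12"
}}

```text
time: 11.4
eef_pos: [0.4384, 0.2718, 0.2171]
orientation: [0.413, 0.911, 0.001, 0.0]
contact_force: [0.2, -0.8, 0.2]
grip_width: 0.0243
finger_force: 0.0
```

>>> {"fn": "drive_tool", "kwargs": {
  "moves": "24 0 0 0 -0.12; 24 0 0 0 -0.12; 24 0 0 0 -0.12; 24 0 0 0 -0.12; 24 0 0 0 -0.12; 24 0 0 0 -0.12; 24 0 0 0 -0.12; 24 0 0 0 0"
}}

```text
time: 12.07
eef_pos: [0.4385, 0.2718, 0.217]
orientation: [0.007, 1.0, 0.0, 0.0]
contact_force: [-0.6, 0.2, 0.6]
grip_width: 0.0241
finger_force: 0.0
```

Run:
```python
from h import *
s=env.get_state(); print(s['eef_pos'],s['joint_pos'].round(3),s['contact_force'],s['moment'])
```

```text
[0.43845057 0.27182065 0.217018  ] [ 0.484  0.315  1.715  0.     1.11  -1.074] [-0.58887156  0.15942807  0.60177689] [-0.03193966  0.03075186 -0.06816845]
```

>>> {"fn": "drive_tool", "kwargs": {
  "moves": "24 0 0 16 0; 24 0 0 12 0; 24 0 0 4 0; 24 0 0 0 0.1; 24 0 0 0 0.12; 24 0 0 0 0.12; 24 0 0 0 0.12; 24 0 0 0 0.12"
}}

```text
time: 12.73
eef_pos: [0.4386, 0.2715, 0.1848]
orientation: [0.301, 0.954, 0.0, 0.0]
contact_force: [1.7, -2.2, -2.9]
grip_width: 0.0242
finger_force: 1.7
```

>>> {"fn": "drive_tool", "kwargs": {
  "moves": "24 0 0 0.2 0.12; 24 0 0 0.2 0.12; 24 0 0 0.2 0.12; 24 0 0 0.2 0.12; 24 0 0 0.2 0.12; 24 0 0 0.2 0.12; 24 0 0 0.2 0.12; 24 0 0 0.2 0.12"
}}

```text
time: 13.4
eef_pos: [0.4384, 0.2714, 0.1833]
orientation: [0.707, 0.707, -0.0, 0.0]
contact_force: [-0.8, -3.5, 0.4]
grip_width: 0.0239
finger_force: 1.5
```

>>> {"fn": "drive_tool", "kwargs": {
  "moves": "24 0 0 0.2 0.12; 24 0 0 0.2 0.12; 24 0 0 0.2 0.12; 24 0 0 0.2 0.12; 24 0 0 0.2 0.12; 24 0 0 0.2 0.12; 24 0 0 0.2 0.12; 24 0 0 0.2 0.12"
}}

```text
time: 14.07
eef_pos: [0.4385, 0.2716, 0.1818]
orientation: [0.954, 0.301, 0.0, 0.0]
contact_force: [-0.2, -2.3, 1.1]
grip_width: 0.0239
finger_force: 1.6
```

Run:
```python
from h import *
s=env.get_state(); print(s['eef_pos'],s['joint_pos'].round(3),s['contact_force'],s['moment'])
```

```text
[0.4384714  0.27162093 0.18183567] [ 0.484  0.363  1.744 -0.     1.034  1.444] [-0.23259462 -2.31802737  1.05546852] [-0.4070978   0.11343028  0.09696282]
```

>>> {"fn": "drive_tool", "kwargs": {
  "moves": "24 0 0 0 0.12; 24 0 0 0 0.12; 24 0 0 0 0.12; 24 0 0 0 0.12"
}}

```text
time: 14.4
eef_pos: [0.4385, 0.2716, 0.1816]
orientation: [0.998, 0.065, 0.0, 0.0]
contact_force: [0.8, -2.1, -3.2]
grip_width: 0.024
finger_force: 1.8
```

>>> {"fn": "drive_tool", "kwargs": {
  "moves": "24 0 0 0 0.12; 24 0 0 0 0.12; 24 0 0 0 0.12; 24 0 0 0 0.12; 24 0 0 0 0"
}}

```text
time: 14.82
eef_pos: [0.4385, 0.2715, 0.1815]
orientation: [0.985, -0.174, 0.0, 0.0]
contact_force: [0.0, -3.4, -2.2]
grip_width: 0.0241
finger_force: 1.0
```

Run:
```python
from h import *
s=env.get_state(); print(s['eef_pos'],s['joint_pos'].round(3),s['contact_force'],s['moment'])
```

```text
[0.43846107 0.27153273 0.18148161] [ 0.484  0.363  1.744 -0.     1.034  2.404] [ 0.04015979 -3.39493788 -2.1769641 ] [-0.33603935 -0.11021264  0.06532682]
```

There is no bearing torque yet after about 5.8 rad, so I'll make a third stroke.

>>> {"fn": "drive_tool", "kwargs": {
  "moves": "24 0 0 0 -0.12; 24 0 0 0 -0.12; 24 0 0 0 -0.12; 24 0 0 -15 0; 24 0 0 -15 0; 24 0 0 0 -0.12; 24 0 0 0 -0.12; 24 0 0 0 -0.12"
}}

```text
time: 15.48
eef_pos: [0.4384, 0.2719, 0.212]
orientation: [0.981, 0.192, 0.001, -0.0]
contact_force: [-0.0, -0.0, -0.7]
grip_width: 0.0241
finger_force: 0.0
```

>>> {"fn": "drive_tool", "kwargs": {
  "moves": "24 0 0 0 -0.12; 24 0 0 0 -0.12; 24 0 0 0 -0.12; 24 0 0 0 -0.12; 24 0 0 0 -0.12; 24 0 0 0 -0.12; 24 0 0 0 -0.12; 24 0 0 0 -0.12"
}}

```text
time: 16.15
eef_pos: [0.4384, 0.2718, 0.2117]
orientation: [0.782, 0.624, 0.0, -0.0]
contact_force: [0.4, -0.3, 0.4]
grip_width: 0.0243
finger_force: 0.0
```

>>> {"fn": "drive_tool", "kwargs": {
  "moves": "24 0 0 0 -0.12; 24 0 0 0 -0.12; 24 0 0 0 -0.12; 24 0 0 0 -0.12; 24 0 0 0 -0.12; 24 0 0 0 -0.12; 24 0 0 0 -0.12; 24 0 0 0 -0.12"
}}

```text
time: 16.82
eef_pos: [0.4384, 0.2718, 0.2117]
orientation: [0.405, 0.914, 0.0, 0.0]
contact_force: [-0.3, 0.2, 0.1]
grip_width: 0.0243
finger_force: 0.0
```

>>> {"fn": "drive_tool", "kwargs": {
  "moves": "24 0 0 0 -0.12; 24 0 0 0 -0.12; 24 0 0 0 -0.12; 24 0 0 0 -0.12; 24 0 0 0 -0.12; 24 0 0 0 -0.12; 24 0 0 0 -0.12; 24 0 0 0 0"
}}

```text
time: 17.48
eef_pos: [0.4384, 0.2718, 0.2117]
orientation: [-0.003, 1.0, 0.0, 0.0]
contact_force: [-0.2, 0.3, 0.4]
grip_width: 0.0242
finger_force: 0.0
```

>>> {"fn": "drive_tool", "kwargs": {
  "moves": "24 0 0 16 0; 24 0 0 12 0; 24 0 0 4 0; 24 0 0 0 0.1; 24 0 0 0 0.12; 24 0 0 0 0.12; 24 0 0 0 0.08; 24 0 0 0 0"
}}

```text
time: 18.15
eef_pos: [0.4386, 0.2716, 0.1796]
orientation: [0.213, 0.977, 0.0, 0.0]
contact_force: [1.2, -3.0, -0.9]
grip_width: 0.0242
finger_force: 1.2
```

Run:
```python
from h import *
s=env.get_state(); print(s['eef_pos'],s['joint_pos'].round(3),s['contact_force'],s['moment'])
```

```text
[0.43856278 0.2715531  0.17961272] [ 0.484  0.366  1.746 -0.     1.029 -0.657] [ 1.21393297 -2.97758344 -0.9211423 ] [-0.35424149 -0.21749016  0.02728125]
```

>>> {"fn": "drive_tool", "kwargs": {
  "moves": "24 0 0 0.2 0.12; 24 0 0 0.2 0.12; 24 0 0 0.2 0.12; 24 0 0 0 0.12; 24 0 0 0 0"
}}

```text
time: 18.57
eef_pos: [0.4386, 0.2715, 0.1791]
orientation: [0.439, 0.899, 0.0, 0.0]
contact_force: [0.4, -3.2, 1.4]
grip_width: 0.0239
finger_force: 1.6
```

```bash
cat > st.py <<'E'
from h import *
s=env.get_state(); print(s['joint_pos'][5].round(3),'eff6',s['joint_efforts'][5].round(3),s['contact_force'].round(1),s['moment'].round(3),s['finger_force'])
E
python3 st.py
```

```text
-0.179 eff6 2.924 [ 0.4 -3.2  1.4] [-0.55  -0.097  0.005] 1.5605365652299952
```

>>> {"fn": "drive_tool", "kwargs": {
  "moves": "24 0 0 0.2 0.12; 24 0 0 0.2 0.12; 24 0 0 0.2 0.12; 24 0 0 0 0.12; 24 0 0 0 0"
}}

```text
time: 18.98
eef_pos: [0.4383, 0.2716, 0.1783]
orientation: [0.638, 0.77, 0.0, 0.0]
contact_force: [-1.0, -2.7, 2.6]
grip_width: 0.0239
finger_force: 1.4
```

```bash
python3 st.py
```

```text
0.298 eff6 2.942 [-1.  -2.7  2.6] [-0.493  0.138  0.085] 1.4370037318440154
```

>>> {"fn": "drive_tool", "kwargs": {
  "moves": "24 0 0 0.2 0.12; 24 0 0 0.2 0.12; 24 0 0 0 0.12; 24 0 0 0 0"
}}

```text
time: 19.32
eef_pos: [0.4383, 0.2717, 0.1778]
orientation: [0.765, 0.644, 0.0, -0.0]
contact_force: [-1.0, -1.5, 1.7]
grip_width: 0.0241
finger_force: 1.2
```

>>> {"fn": "drive_tool", "kwargs": {
  "moves": "24 0 0 0.2 0.12; 24 0 0 0.2 0.12; 24 0 0 0 0.12; 24 0 0 0 0"
}}

```text
time: 19.65
eef_pos: [0.4383, 0.2719, 0.1778]
orientation: [0.867, 0.499, 0.0, 0.001]
contact_force: [-3.1, -4.5, 8.9]
grip_width: 0.0241
finger_force: 99.4
```

```bash
python3 st.py
```

```text
1.011 eff6 6.254 [-3.1 -4.5  8.9] [-0.639  0.374  3.428] 99.43764858646318
```

The torque jumped (finger 99 N), so the pad bears hard. I'll ease back, then check by re-engaging gently.

>>> {"fn": "drive_tool", "kwargs": {
  "moves": "24 0 0 0 -0.05; 24 0 0 0 0"
}}

```text
time: 19.82
eef_pos: [0.4383, 0.2719, 0.1778]
orientation: [0.851, 0.525, 0.0, 0.001]
contact_force: [-2.8, -4.1, 9.6]
grip_width: 0.0241
finger_force: 75.2
```

```bash
python3 st.py
```

```text
0.951 eff6 1.787 [-2.8 -4.1  9.6] [-0.723  0.466  2.616] 75.22908570652362
```

>>> {"fn": "drive_tool", "kwargs": {
  "moves": "24 0 0 0 -0.05; 24 0 0 0 -0.05; 24 0 0 0 -0.05; 24 0 0 0 0"
}}

```text
time: 20.15
eef_pos: [0.4383, 0.2718, 0.1777]
orientation: [0.81, 0.586, 0.0, 0.0]
contact_force: [-2.3, -4.7, 7.8]
grip_width: 0.0239
finger_force: 22.1
```

```bash
python3 st.py
```

```text
0.803 eff6 -0.407 [-2.3 -4.7  7.8] [-0.591  0.464  0.761] 22.11803418234922
```

>>> {"fn": "drive_tool", "kwargs": {
  "moves": "24 0 0 0 0.04; 24 0 0 0 0.04; 24 0 0 0 0"
}}

```text
time: 20.4
eef_pos: [0.4383, 0.2718, 0.1777]
orientation: [0.834, 0.551, 0.0, 0.0]
contact_force: [-2.3, -4.2, 7.7]
grip_width: 0.0243
finger_force: 52.3
```

```bash
python3 st.py
```

```text
0.888 eff6 2.685 [-2.3 -4.2  7.7] [-0.659  0.443  1.786] 52.26884672418237
```

The stop is firm: force rises from about J6=0.73 with no soft ramp before it, and the total turned of about 7.2 rad agrees with pad contact. I'm releasing, then nudging once more to see whether it held.

>>> {"fn": "drive_tool", "kwargs": {
  "moves": "24 0 0 0 -0.1; 24 0 0 0 -0.1; 24 0 0 0 -0.1; 24 0 0 0 0; 24 0 0 0 0"
}}

```text
time: 20.82
eef_pos: [0.4381, 0.2718, 0.1771]
orientation: [0.745, 0.667, -0.0, -0.0]
contact_force: [-2.5, -1.2, 2.0]
grip_width: 0.0239
finger_force: 2.9
```

```bash
python3 st.py
```

```text
0.594 eff6 -0.836 [-2.5 -1.2  2. ] [-0.126  0.444  0.096] 2.8571363074024703
```

>>> {"fn": "drive_tool", "kwargs": {
  "moves": "24 0 0 0 0.08; 24 0 0 0 0.08; 24 0 0 0 0.04; 24 0 0 0 0"
}}

```text
time: 21.15
eef_pos: [0.4382, 0.2718, 0.1771]
orientation: [0.809, 0.588, -0.0, -0.0]
contact_force: [-2.5, -1.1, 2.7]
grip_width: 0.0239
finger_force: 20.5
```

```bash
python3 st.py
```

```text
0.798 eff6 1.884 [-2.5 -1.1  2.7] [-0.001  0.403  0.675] 20.54062033945229
```

>>> {"fn": "drive_tool", "kwargs": {
  "moves": "24 0 0 0 -0.06; 24 0 0 0 -0.06; 24 0 0 0 -0.08; 24 0 0 0 -0.1; 24 0 0 0 0"
}}

```text
time: 21.57
eef_pos: [0.4382, 0.2717, 0.177]
orientation: [0.71, 0.704, -0.0, -0.0]
contact_force: [-1.7, 0.2, 1.4]
grip_width: 0.0237
finger_force: 1.0
```

```bash
python3 st.py
```

```text
0.491 eff6 -2.149 [-1.7  0.2  1.4] [-0.16   0.35   0.009] 1.037875090187299
```

>>> {"fn": "drive_tool", "kwargs": {
  "moves": "24 0 0 0 -0.12; 24 0 0 0 -0.12; 24 0 0 0 -0.05; 24 0 0 0 0"
}}

```text
time: 21.9
eef_pos: [0.4383, 0.2717, 0.177]
orientation: [0.603, 0.798, 0.0, -0.0]
contact_force: [-0.3, -1.2, -0.5]
grip_width: 0.0241
finger_force: 0.4
```

```bash
python3 st.py
```

```text
0.207 eff6 -1.554 [-0.3 -1.2 -0.5] [-0.069  0.093  0.048] 0.42115075566471205
```

>>> {"fn": "drive_tool", "kwargs": {
  "moves": "24 0 0 -10 0; 24 0 0 -15 0; 24 0 0 -15 0; 24 0 0 0 0"
}}

```text
time: 22.23
eef_pos: [0.4391, 0.2721, 0.2204]
orientation: [0.604, 0.797, 0.002, 0.001]
contact_force: [0.4, -0.3, 0.8]
grip_width: 0.0241
finger_force: 0.0
```

```bash
python3 st.py
python3 - <<'E'
from h import *
print(env.get_state()['eef_pos'])
w=cap('wrist','w6'); c=cap('scene','sc6')
a=w['frame'][190:340,210:410,::-1]; b=c['frame'][150:300,220:420,::-1]
cv2.imwrite('pics/v6.png',np.hstack([cv2.resize(a,None,fx=4,fy=4,interpolation=cv2.INTER_CUBIC)]))
E
```

```text
0.211 eff6 -0.054 [ 0.4 -0.3  0.8] [ 0.037 -0.077 -0.013] 0.0
[0.43910907 0.27211568 0.22040842]
```

View pics/v6.png

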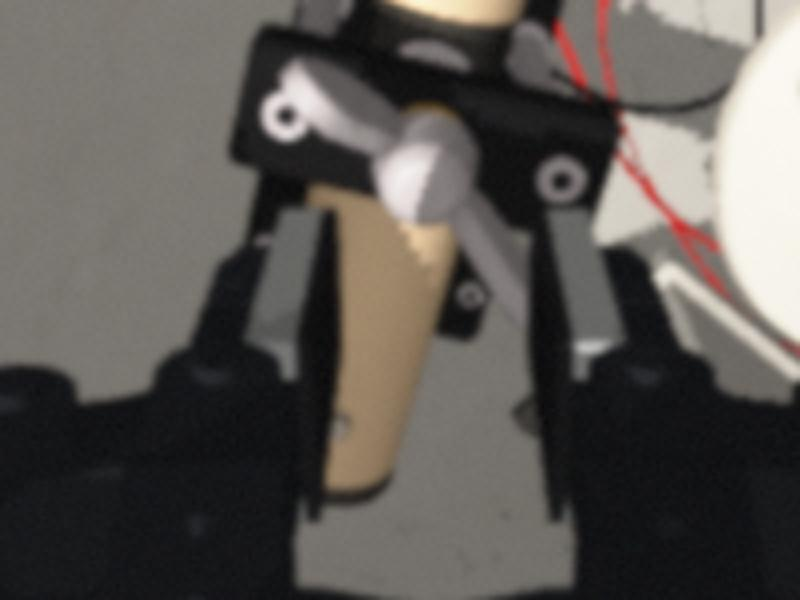

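Run:
```python
from h import *
for f,n,far,x0,z,j6 in [('w5',(185,145),(455,455),230,.127,.04),('w6',(290,75),(525,318),210,.1185,.211),('w4',(357,95),(352,505),230,.1275,-.92)]:
    w=dict(np.load('pics/%s.npz'%f))
    q=lambda p,dz:onz(w,x0+p[0]/4,190+p[1]/4,z+dz,True)
    a,b=q(n,.008),q(far,.006); d=(b-a)[:2]; ang=np.degrees(np.arctan2(d[1],d[0]))
    rel=ang-np.degrees(.484-j6); print(f,a.round(4),b.round(4),np.linalg.norm(d).round(4),ang.round(1),'rel',rel.round(1))
```

```text
w5 [0.4123 0.285  0.135 ] [0.4585 0.26   0.133 ] 0.0525 -28.3 rel -53.8
w6 [0.4151 0.2863 0.1265] [0.4585 0.2575 0.1245] 0.052 -33.6 rel -49.2
w4 [0.4088 0.2768 0.1355] [0.4626 0.2673 0.1335] 0.0547 -10.0 rel -90.5
```

The last view shows the wings sprang back about 0.4 rad after the overload; they now touch the fingers at about J6=0.29, where the stop was 0.74. I'll re-tighten in small steps to a moderate force and release slowly.

>>> {"fn": "drive_tool", "kwargs": {
  "moves": "24 0 0 0 -0.12; 24 0 0 0 -0.12; 24 0 0 20 0; 24 0 0 18 0; 24 0 0 5 0; 24 0 0 0 0.12; 24 0 0 0 0.12; 24 0 0 0 0"
}}

```text
time: 23.0
eef_pos: [0.438, 0.2715, 0.1735]
orientation: [0.606, 0.796, -0.001, -0.0]
contact_force: [-0.5, -0.8, -1.0]
grip_width: 0.0242
finger_force: 0.7
```

```bash
python3 st.py
```

```text
0.215 eff6 2.815 [-0.5 -0.8 -1. ] [-0.048  0.056  0.043] 0.6554264593614789
```

>>> {"fn": "drive_tool", "kwargs": {
  "moves": "24 0 0 0 0.08; 24 0 0 0 0.08; 24 0 0 0 0"
}}

```text
time: 23.25
eef_pos: [0.438, 0.2716, 0.1738]
orientation: [0.665, 0.747, -0.0, -0.0]
contact_force: [-0.5, 0.3, -1.9]
grip_width: 0.0238
finger_force: 1.5
```

```bash
python3 st.py
```

```text
0.368 eff6 1.894 [-0.5  0.3 -1.9] [-0.052  0.083 -0.021] 1.5460274649740313
```

>>> {"fn": "drive_tool", "kwargs": {
  "moves": "24 0 0 0 0.08; 24 0 0 0 0.08; 24 0 0 0 0"
}}

```text
time: 23.5
eef_pos: [0.4381, 0.2716, 0.1739]
orientation: [0.722, 0.692, -0.0, -0.0]
contact_force: [-0.6, -0.4, -2.8]
grip_width: 0.024
finger_force: 1.8
```

```bash
python3 st.py
```

```text
0.527 eff6 1.908 [-0.6 -0.4 -2.8] [-0.053  0.155  0.115] 1.7554063432908151
```

>>> {"fn": "drive_tool", "kwargs": {
  "moves": "24 0 0 0 0.04; 24 0 0 0 0.04; 24 0 0 0 0"
}}

```text
time: 23.75
eef_pos: [0.4381, 0.2716, 0.1739]
orientation: [0.748, 0.663, -0.0, -0.0]
contact_force: [-0.5, -0.5, -4.4]
grip_width: 0.0242
finger_force: 2.8
```

```bash
python3 st.py
```

```text
0.604 eff6 1.042 [-0.5 -0.5 -4.4] [-0.018  0.086  0.038] 2.793012907565695
```

>>> {"fn": "drive_tool", "kwargs": {
  "moves": "24 0 0 0 0.04; 24 0 0 0 0"
}}

```text
time: 23.92
eef_pos: [0.4381, 0.2716, 0.1739]
orientation: [0.762, 0.648, -0.0, -0.0]
contact_force: [-0.4, -0.2, -4.3]
grip_width: 0.0239
finger_force: 3.1
```

>>> {"fn": "drive_tool", "kwargs": {
  "moves": "24 0 0 0 0.04; 24 0 0 0 0"
}}

```text
time: 24.08
eef_pos: [0.4382, 0.2716, 0.1739]
orientation: [0.775, 0.633, -0.0, -0.0]
contact_force: [-1.7, 0.5, -5.5]
grip_width: 0.0241
finger_force: 3.1
```

```bash
python3 st.py
```

```text
0.685 eff6 0.849 [-1.7  0.5 -5.5] [-0.011  0.144  0.082] 3.089610042355204
```

>>> {"fn": "drive_tool", "kwargs": {
  "moves": "24 0 0 0 0.02; 24 0 0 0 0"
}}

```text
time: 24.25
eef_pos: [0.4382, 0.2716, 0.174]
orientation: [0.781, 0.624, -0.0, -0.0]
contact_force: [-1.4, -0.0, -5.6]
grip_width: 0.024
finger_force: 3.6
```

```bash
python3 st.py
```

```text
0.706 eff6 0.372 [-1.4 -0.  -5.6] [-0.004  0.15   0.137] 3.5734460175990534
```

Now there is a soft ramp (0.7 to 3.6 N over 0.5 rad). I'll release slowly and watch whether the wing follows.

>>> {"fn": "drive_tool", "kwargs": {
  "moves": "24 0 0 0 -0.04; 24 0 0 0 0; 24 0 0 0 0"
}}

```text
time: 24.5
eef_pos: [0.4383, 0.2717, 0.1743]
orientation: [0.769, 0.639, 0.0, 0.0]
contact_force: [-1.1, -0.7, -1.5]
grip_width: 0.0242
finger_force: 1.0
```

>>> {"fn": "drive_tool", "kwargs": {
  "moves": "24 0 0 0 -0.06; 24 0 0 0 0; 24 0 0 0 0"
}}

```text
time: 24.75
eef_pos: [0.4383, 0.2717, 0.1743]
orientation: [0.75, 0.661, 0.0, 0.0]
contact_force: [-1.0, -0.8, -0.5]
grip_width: 0.0242
finger_force: 0.9
```

>>> {"fn": "drive_tool", "kwargs": {
  "moves": "24 0 0 0 -0.1; 24 0 0 0 0; 24 0 0 0 0"
}}

```text
time: 25.0
eef_pos: [0.4383, 0.2717, 0.1742]
orientation: [0.717, 0.697, 0.0, 0.0]
contact_force: [-1.4, -0.3, 0.2]
grip_width: 0.024
finger_force: 1.0
```

>>> {"fn": "drive_tool", "kwargs": {
  "moves": "24 0 0 0 -0.12; 24 0 0 0 -0.12; 24 0 0 0 0; 24 0 0 0 0"
}}

```text
time: 25.33
eef_pos: [0.4383, 0.2716, 0.1742]
orientation: [0.629, 0.777, 0.0, 0.0]
contact_force: [-1.8, -1.5, 1.1]
grip_width: 0.0241
finger_force: 0.8
```

```bash
python3 st.py
```

```text
0.274 eff6 -0.89 [-1.8 -1.5  1.1] [-0.199  0.21   0.05 ] 0.8093950979673536
```

The wing follows with about 1 N, so the pad is springing against the tube. It will settle where thread friction balances that, at roughly 25–40 N on the pad. Continuing the release to find where it rests.

>>> {"fn": "drive_tool", "kwargs": {
  "moves": "24 0 0 0 -0.08; 24 0 0 0 0; 24 0 0 0 0"
}}

```text
time: 25.58
eef_pos: [0.4383, 0.2717, 0.1742]
orientation: [0.597, 0.802, 0.0, 0.0]
contact_force: [-0.5, -1.1, 0.1]
grip_width: 0.024
finger_force: 0.4
```

>>> {"fn": "drive_tool", "kwargs": {
  "moves": "24 0 0 0 -0.08; 24 0 0 0 0; 24 0 0 0 0"
}}

```text
time: 25.83
eef_pos: [0.4383, 0.2717, 0.1741]
orientation: [0.565, 0.825, 0.0, 0.0]
contact_force: [-0.6, -0.2, 0.0]
grip_width: 0.0241
finger_force: 0.1
```

>>> {"fn": "drive_tool", "kwargs": {
  "moves": "24 0 0 0 -0.08; 24 0 0 0 0; 24 0 0 0 0"
}}

```text
time: 26.08
eef_pos: [0.4383, 0.2717, 0.1741]
orientation: [0.531, 0.847, 0.0, 0.0]
contact_force: [-0.0, -0.9, 0.2]
grip_width: 0.0239
finger_force: 0.0
```

>>> {"fn": "drive_tool", "kwargs": {
  "moves": "24 0 0 0 -0.08; 24 0 0 0 0; 24 0 0 0 0"
}}

```text
time: 26.33
eef_pos: [0.4383, 0.2717, 0.1741]
orientation: [0.497, 0.868, 0.0, -0.0]
contact_force: [0.6, -0.1, 0.4]
grip_width: 0.0237
finger_force: 0.0
```

>>> {"fn": "drive_tool", "kwargs": {
  "moves": "24 0 0 0 -0.08; 24 0 0 0 0; 24 0 0 0 0"
}}

```text
time: 26.58
eef_pos: [0.4383, 0.2717, 0.1741]
orientation: [0.461, 0.887, -0.0, -0.0]
contact_force: [-0.4, 0.0, 0.5]
grip_width: 0.0238
finger_force: 0.0
```

```bash
python3 st.py
```

```text
-0.128 eff6 -0.497 [-0.4  0.   0.5] [ 0.004  0.02  -0.03 ] 0.0
```

It settles at J6≈0.1, about 0.64 rad short of the thread end and well past pad contact, with the fingers free. Retracting.

>>> {"fn": "drive_tool", "kwargs": {
  "moves": "24 0 0 -10 0; 24 0 0 -20 0; 24 0 0 -30 0; 24 0 0 -30 0; 24 0 0 -30 0; 24 0 0 0 0; 24 0 0 0 0; 24 0 0 0 0"
}}

```text
time: 27.25
eef_pos: [0.4381, 0.2716, 0.294]
orientation: [0.46, 0.888, -0.0, -0.0]
contact_force: [-0.3, -1.1, -0.2]
grip_width: 0.0245
finger_force: 0.0
```

```bash
python3 st.py
python3 - <<'E'
from h import *
w=dict(np.load('pics/w6.npz')); print('tube end, after tightening', onz(w,210+360/4,190+492/4,.05,True))
print(env.get_state()['eef_pos'], env.get_state()['time']); print(env.close_job())
E
```

```text
-0.131 eff6 0.036 [-0.3 -1.1 -0.2] [-0.005  0.02   0.03 ] 0.0
tube end, after tightening [0.45213933 0.1649232  0.05      ]
[0.43805368 0.27155386 0.29400282] 27.25
the job is handed in; nothing more can be done
None
```

I pushed the tube home against the stop, tightened the wing screw until the pad bore on the tube, and handed the job in at 27 s with the arm clear; one push briefly overloaded the screw (about 99 N on a finger pad) and it sprang back a little on release, so the clamping force (roughly 25–40 N) is estimated, not measured.

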